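Free a caught tray on a bleeder unit with the release pin

TASK

The shallow front tray of the black bleeder unit is caught shut: take the release pin from its stand, feel with it through the three yellow-ringed holes in the unit's top for the one that hides the spring catch, and press that catch until the tray springs out. Two of the holes are blind and end on a stiff buffer, so never force the pin there. Then draw the tray all the way out to its stop, put the pin back in its stand, and leave the can, the flask and the dish where they are.

Things in the scene. Friction and masses are not known exactly. Their poses are not given: they have to be found in the camera images.
- pin_grip (a point): Centre of the round orange handle (22 mm across, 75 mm long) of the loose steel release pin, 160 mm long, about 90 g: shaft 8 mm across and 80 mm long, then a collar 32 mm across, 5 mm thick, then the handle. On the axis, 125 mm from the tip; z runs from tip to handle. At the start it stands upright in its stand, handle up.
- pin_tip (a point): Point of the release pin's tip, on its axis, 125 mm from the handle's centre; same axes.
- stand_mouth (a point): Centre of the mouth of the round hole (14 mm across, open to the bench) in the top of the pin's stand, a fixed aluminium block 70 x 70 x 85 mm high. z is up. The pin is home when its collar rests on the block: the tip is then 80 mm below this point and the handle's centre 45 mm above it.
- unit: The bleeder unit, fixed: a black box, grey top, red stripes, 220 mm deep (x), 260 mm wide (y), top at 100 mm. Origin at the centre of its underside; x points from its front (x = -110 mm) to its back, z up; the tray comes out along -x, below a fascia whose lower edge is 57 mm up. From x = 40 mm back a hump with gauge and knobs rises to 165 mm.
- hole0 (a point): Centre, level with the unit's top, of the first yellow-ringed access hole (unit x = -50, y = -70 mm), 16 mm across, through a 6 mm plate. Axes as the unit's. Under every hole lies a pad 21 mm across, its top 30 mm below the unit's top; all three look alike. One, any one, is the spring catch, the other two are blind buffers.
- hole1 (a point): The second access hole (unit x = -50, y = -10 mm), as the first. The catch, wherever it is, gives softly under the pin: about 3 N at first, rising to 6 to 9 N, and frees the tray after 8 to 12 mm of press; its full travel is 11 to 15 mm, depending on where the pin bears on it.
- hole2 (a point): The third access hole (unit x = -50, y = 50 mm), as the first.
- buffer_a (a joint): How far one of the two blind buffers is pressed down (m), 0 at rest; stiff, 4 N per mm. Which hole it lies under is not told. More than 6.5 mm (26 N) counts as forcing it.
- buffer_b (a joint): The same for the other blind buffer.
- tray (a joint): How far the tray is out (m): about 0 when caught, 0.075 at its stop. Once freed, a spring ejector drives it to about 0.035; beyond that it slides against about 1 N of friction plus damping of 25 N per m/s, and stays where it is left.
- tray_front (a point): Point on the tray: middle of the top edge of the inner face of its red front panel, 55 mm above the bench. The panel is 246 mm wide and reaches 10 mm in front of it. The tray floor is 41 mm below; the compartment behind the panel is open from above only where it has come out from under the unit (about 25 mm after ejection). Axes as the unit's.
- spray: Loose bystander: black and yellow spray can, 64 mm in diameter, 160 mm tall. Origin at the centre of its underside.
- flask: Loose bystander: white bottle with red cap, 68 mm in diameter, 150 mm tall. Origin at the centre of its underside.
- dish: Loose bystander: small steel dish, 96 mm across, 35 mm tall. Origin at the centre of its underside.
Things that resemble listed ones, but are neither listed nor needed, are in the scene too. Leave any purple look-alike of the part that bears pin_grip alone.

How it is judged:
On the way, in this order (a step that is already met when the one before it is completed fails the run):
1. the tray has sprung out while the pin's tip is down one of the access holes (value of joint tray above 0.025 m and ((horizontal distance between pin_tip and hole0 below 0.012 m and z of pin_tip in the frame of hole0 below -0.015 m) or (horizontal distance between pin_tip and hole1 below 0.012 m and z of pin_tip in the frame of hole1 below -0.015 m) or (horizontal distance between pin_tip and hole2 below 0.012 m and z of pin_tip in the frame of hole2 below -0.015 m))), for 0.05 s.
2. the tray is drawn out to its stop (over 68 of 75 mm) (value of joint tray above 0.068 m), for 0.2 s.
At the end, for the whole second after the job is handed in: The tray is out to its stop (over 68 of 75 mm) and still; the pin stands in its stand: its handle centre within 12 mm of the stand hole's axis, at most 52 mm above the mouth, tilted less than 0.12 rad (value of joint tray above 0.068 m and velocity of joint tray below 0.01 m/s and horizontal distance between pin_grip and stand_mouth below 0.012 m and z of pin_grip in the frame of stand_mouth below 0.052 m and angle between pin_grip's own z axis and vertical below 0.12 rad); the robot touches nothing.
It fails at once if a blind buffer forced down more than 6.5 mm (26 N) (value of joint any of buffer_a, buffer_b above 0.0065 m).
It fails at once if the can, flask or dish moved more than 30 mm (distance of any of spray, flask, dish from where it was at the start of the episode above 0.03 m).
It also fails if it takes over 72 s, if anything falls off the work surface, if the arm or the gripper's body presses on something with over 40 N, if the wrist force passes 120 N, or if a joint passes its speed limit or range.

ROBOT

A 6-joint arm with a two-finger parallel gripper is mounted at the origin on the work surface. World frame = base frame: x ahead of the robot, y to its left, z up, the work surface at z = 0. Lengths are in m, angles in rad, forces in N, time in s.
With the tool pointing down it reaches from about 0.35 to 1 m from the base axis. Payload 7.1 kg.
Tool frame: the origin (TCP) lies between the finger pads; the fingertips stand 22 mm ahead of it and the grasp point (between the pads) lies 3 mm ahead of it; z points along the fingers, y is the line along which they close (so a half turn about z gives the same grasp; the last joint's range is limited). The gripper opens to 85 mm and grips with 20 to 120 N. Pads are 22 mm wide; open, the fingers measure 114 mm over their backs; the gripper's body (76 mm by 85 mm) begins 54 mm behind the grasp point. The pads swing forward as they close: fully open they stand 13 mm farther back than shut.
Start: joints at [1.129, 0.423, 1.63, -0, 1.089, -0.019], TCP at [0.256, 0.57, 0.253] pointing down, gripper open.
Joint ranges: [-3, 3], [-0.9, 2.11], [0.09, 2.58], [-1.31, 4.45], [0.11, 2.69], [-2.54, 2.54]. Speed limits (rad/s): [2.39, 2.39, 3.01, 3.14, 3.14, 3.14].

INTERFACE

Orientations are given as a rotation vector (axis times angle).
In Python, from rig import manip gives the robot as it stands. The module is installed in compiled form; this text tells all that it offers. Calls block until the motion is done:
- manip.move_to(position, orientation): joint-space move of the TCP to a pose.
- manip.servo_line(position, orientation=None, rate=0.15): straight line of the TCP; orientation=None keeps the orientation; rate is the mean speed in m/s.
- manip.set_joints(angles): joint-space move.
- manip.command_gripper(opening, f_grip=None): finger opening in m; f_grip is the grip in N (None keeps the last); returns when the fingers have stopped.
- manip.hold(seconds).
- manip.solve_ik(position, orientation): joint angles nearest the present ones, or None.
- manip.camera(name): name is "scene" or "side" or "wrist"; returns a dict with "image" (420x560x3 uint8, red, green, blue), "fx", "fy", "cx", "cy" (pixels), "cam_to_world" (4x4, takes a point from camera to world coordinates); the wrist camera has in their place "mount" (4x4, takes a point from camera to tool coordinates, whose origin is the TCP and whose axes are the flange's). Camera axes: x right, y down, z forward; pixel columns grow to the right and rows downward; lengths in m; the calibration is good to about 2 mm. A picture is of the moment at which its call begins: read the wrist's pose just before it. There is no depth.
A pose or a line that the arm cannot do raises manip.IKError and nothing moves.
- manip.sign_off(): hands the job in; it is judged then, once.
Readings, each from a call of its own:
- manip.get_time(): time.
- manip.get_joint_positions(): joint angles.
- manip.get_joint_vel(): joint speeds.
- manip.get_tau(): joint torques, N m.
- manip.get_position(): TCP position.
- manip.get_ee_rot(): TCP orientation.
- manip.get_contact_force(): force on the tool from outside, world axes, zero at the start.
- manip.get_torque(): the same for the moment, N m.
- manip.get_width(): finger opening in m.
- manip.get_grip_force(): force on a finger pad.
Only numpy, scipy, OpenCV 4.12 (cv2) and the standard library are available. Lean on these libraries where they do the work, as an engineer would, in place of code of your own. Each camera call takes 0.05 s, during which the arm holds its last target. There are 200 camera calls.

## Working session

There is one attempt and no reset: what is moved stays moved. The work goes in short steps, each a Python script; the robot and the scene stay as the last script left them, time stands still between calls to the robot, and variables do not carry over. Pictures are saved under pics/ and viewed, at most 15 in all, crops included, and the job is handed in when it is done.

```bash
mkdir -p pics
python3 - <<'E'
from rig import manip
import cv2,numpy as np,pickle
o={}
for n in("scene","side"):
    c=manip.camera(n);o[n]=c
    print(n,c["fx"],c["fy"],c["cx"],c["cy"],np.round(c["cam_to_world"],4).tolist())
    cv2.imwrite(f"pics/{n}0.png",c["image"][:,:,::-1])
c=manip.camera("wrist");print(c["fx"],c["cx"],c["cy"],np.round(c["mount"],4).tolist(),manip.get_ee_rot(),manip.get_time())
pickle.dump(o,open("cams.pkl","wb"))
E
```

```text
scene 418.6730905928631 418.6730905928631 273.9126643517754 217.05943382277073 [[-0.4015, 0.7533, -0.5209, 1.1871], [0.9158, 0.3241, -0.2372, 0.2376], [-0.0098, -0.5723, -0.82, 1.1152], [0.0, 0.0, 0.0, 1.0]]
side 384.17224991509096 384.17224991509096 282.2166739742477 210.7703554129512 [[0.9937, -0.0643, 0.0917, 0.4708], [-0.1107, -0.687, 0.7182, -0.7497], [0.0168, -0.7238, -0.6898, 0.7939], [0.0, 0.0, 0.0, 1.0]]
306.2067648797291 280.05255862224624 212.511444055117 [[-0.0004, -0.9448, -0.3276, 0.0846], [1.0, -0.0005, 0.0001, -0.0006], [-0.0002, -0.3276, 0.9448, -0.1208], [0.0, 0.0, 0.0, 1.0]] [-6.59170696e-01 -3.07134664e+00  1.82783443e-03] 0.15
```

View pics/scene0.png

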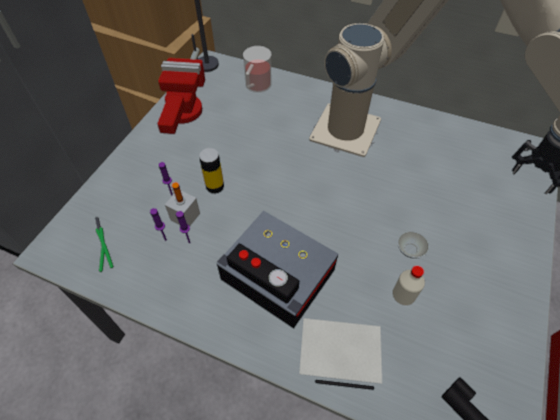

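View pics/side0.png

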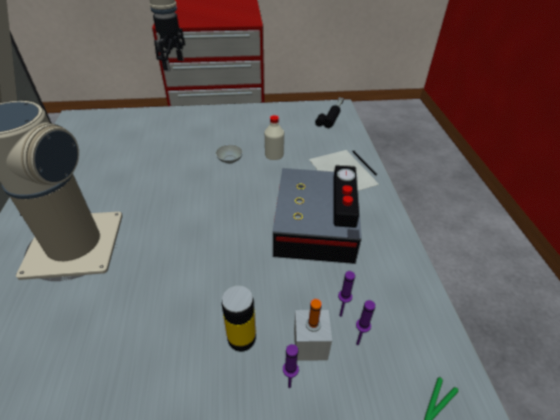

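The orange pin is the wanted one: scene (178,192), side (315,312), standing in the aluminium block. The three purple look-alikes are at scene (165,173), (157,219) and (183,221). The rings are at scene (268,233), (285,244) and (303,254), and at side (297,215), (298,200) and (301,187).

```bash
cat > h.py <<'E'
import numpy as np,cv2,pickle
from scipy.spatial.transform import Rotation as R
def ray(c,uv,T=None):
    T=c["cam_to_world"] if T is None else T
    d=T[:3,:3]@np.array([(uv[0]-c["cx"])/c["fx"],(uv[1]-c["cy"])/c["fy"],1]);return T[:3,3],d/np.linalg.norm(d)
def atz(c,uv,z,T=None):
    o,d=ray(c,uv,T);return o+d*(z-o[2])/d[2]
def tri(a,ua,b,ub):
    A=np.zeros((3,3));y=np.zeros(3);r=[]
    for c,u in((a,ua),(b,ub)):
        o,d=ray(c,u);P=np.eye(3)-np.outer(d,d);A+=P;y+=P@o
    p=np.linalg.solve(A,y)
    for c,u in((a,ua),(b,ub)):
        o,d=ray(c,u);r.append(np.linalg.norm(np.cross(d,p-o)))
    return p,r
def blobs(img,lo,hi,amin=8):
    m=cv2.inRange(cv2.cvtColor(img,cv2.COLOR_RGB2HSV),lo,hi)
    m=cv2.morphologyEx(m,cv2.MORPH_CLOSE,np.ones((5,5)))
    n,_,s,ce=cv2.connectedComponentsWithStats(m)
    return [(ce[i].round(1).tolist(),s[i].tolist()) for i in range(1,n) if s[i,4]>=amin]
E
python3 - <<'E'
from h import *
o=pickle.load(open("cams.pkl","rb"))
for n,c in o.items():
    print(n,"orange",blobs(c["image"],(6,180,120),(16,255,255)))
    print("yellow",blobs(c["image"],(20,80,90),(34,255,255)))
    cv2.imwrite(f"pics/{n}_crop.png",cv2.resize(c["image"][150:300,130:350] if n=="scene" else c["image"][160:390,200:400],None,fx=3 if n=="scene" else 2.6,fy=3 if n=="scene" else 2.6,interpolation=cv2.INTER_CUBIC)[:,:,::-1])
E
```

```text
scene orange [([175.2, 185.0], [173, 183, 6, 5, 25])]
yellow [([213.0, 178.1], [202, 166, 21, 22, 301]), ([267.3, 233.4], [263, 230, 10, 8, 54]), ([284.5, 243.8], [280, 240, 10, 8, 56]), ([302.4, 254.2], [298, 250, 10, 9, 62])]
side orange [([315.7, 303.8], [311, 299, 10, 10, 75])]
yellow [([300.5, 186.0], [297, 184, 8, 5, 36]), ([298.7, 199.3], [295, 198, 9, 5, 19]), ([297.7, 215.7], [294, 213, 9, 6, 48]), ([240.4, 332.0], [224, 313, 32, 32, 565])]
```

View pics/scene_crop.png

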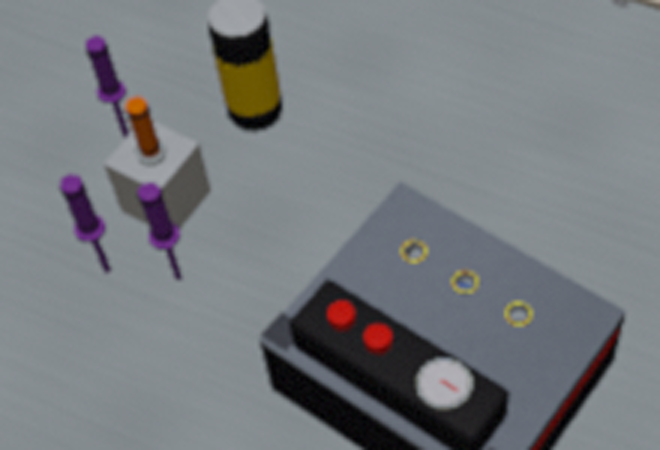

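The crop confirms the choice: the orange handle stands in the block, with three purple pins close around it. Next I'll compute positions.

Run:
```python
from h import *
o=pickle.load(open("cams.pkl","rb"));s,d=o["scene"],o["side"]
print("top",tri(s,(175.7,184.7),d,(315.7,303)),atz(s,(175.7,184.7),.165),atz(d,(315.7,303),.165))
Y=[]
for a,b in(((267.3,233.4),(297.7,215.7)),((284.5,243.8),(298.5,200)),((302.4,254.2),(300.5,186.3))):
    print("hole",tri(s,a,d,b),atz(s,a,.1),atz(d,b,.1));Y.append((atz(s,a,.1)+atz(d,b,.1))/2)
v=Y[2]-Y[0];print(np.linalg.norm(v),np.linalg.norm(Y[1]-Y[0]),"yaw",np.degrees(np.arctan2(-v[0],v[1])))
for n,c in o.items():
    for b in blobs(c["image"],(125,100,40),(155,255,255)):
        print(n,"purple",b)
# stand corners, purple tops (scene crop px)
f=lambda u:(u[0]/3+130,u[1]/3+150)
for p in((96,43),(71,182),(148,190)): print("ptop",atz(s,f(p),.16), "tip");
for p in((124,134),(107,270),(178,278)): print("ptip",atz(s,f(p),0))
for p in((108,166),(154,127),(201,149),(153,195)): print("corner",atz(s,f(p),.085))
for p in((400,183),(622,314),(262,337)): print("unit corner",atz(s,f(p),.1))
print("flask",atz(s,(406,300),0),"dish",atz(s,(413,245),.03),"can",atz(s,f((239,12)),.16))
```

```text
top (array([ 0.58976211, -0.35073091,  0.16172569]), [np.float64(0.000528324730154913), np.float64(0.0005283247301550345)]) [ 0.59131962 -0.34848702  0.165     ] [ 0.58955992 -0.35314107  0.165     ]
hole (array([ 0.6014392 , -0.05014671,  0.10009864]), [np.float64(0.000845689124508453), np.float64(0.0008456891245084821)]) [ 0.60223101 -0.05050068  0.1       ] [ 0.60082334 -0.04935826  0.1       ]
hole (array([0.61286051, 0.00920582, 0.09978377]), [np.float64(0.0018404709848583575), np.float64(0.001840470984858315)]) [0.6148371  0.00853533 0.1       ] [0.61145657 0.01054081 0.1       ]
hole (array([0.62556587, 0.06741004, 0.09938131]), [np.float64(0.00033805190888832237), np.float64(0.00033805190888847833)]) [0.62624869 0.06737759 0.1       ] [0.62518341 0.06698501 0.1       ]
0.11958275254981446 0.06059212004502618 yaw -11.670160829885779
scene purple ([164.6, 173.9], [159, 162, 13, 26, 142])
scene purple ([157.5, 220.8], [150, 209, 16, 31, 170])
scene purple ([182.5, 222.9], [176, 211, 14, 29, 172])
side purple ([346.5, 288.6], [339, 271, 16, 44, 319])
side purple ([365.1, 318.3], [356, 301, 19, 43, 364])
side purple ([290.8, 362.2], [283, 345, 16, 42, 397])
ptop [ 0.5354282 -0.4324493  0.16     ] tip
ptop [ 0.69426739 -0.35927291  0.16      ] tip
ptop [ 0.67354998 -0.28773727  0.16      ] tip
ptip [ 0.53122228 -0.44103971  0.        ]
ptip [ 0.69330661 -0.36177612  0.        ]
ptip [ 0.67233694 -0.28844472  0.        ]
corner [ 0.62338747 -0.3823887   0.085     ]
corner [ 0.5608117  -0.36530928  0.085     ]
corner [ 0.56663018 -0.30561918  0.085     ]
corner [ 0.63657144 -0.32113393  0.085     ]
unit corner [ 0.53443142 -0.09395616  0.1       ]
unit corner [0.58919632 0.15695511 0.1       ]
unit corner [ 0.7429893  -0.13813088  0.1       ]
flask [0.59360187 0.37569446 0.        ] dish [0.42615395 0.34933078 0.03      ] can [ 0.43997012 -0.31877928  0.16      ]
```

```bash
cat >> h.py <<'E'
from rig import manip as m
def ori(psi):
    y=np.array([np.cos(psi),np.sin(psi),0]);z=np.array([0,0,-1.]);return R.from_matrix(np.c_[np.cross(y,z),y,z]).as_rotvec()
def pick(p,deg):
    best=None
    for k in(0,180):
        q=ori(np.radians(deg+k));j=m.solve_ik(p,q)
        if j is not None and (best is None or abs(j[5])<abs(best[1][5])): best=(q,j)
    return best
def wrist(name=None):
    T=np.eye(4);T[:3,:3]=R.from_rotvec(m.get_ee_rot()).as_matrix();T[:3,3]=m.get_position()
    c=m.camera("wrist");c["cam_to_world"]=T@c["mount"]
    if name: cv2.imwrite(f"pics/{name}.png",c["image"][:,:,::-1]); pickle.dump(c,open(f"{name}.pkl","wb"))
    return c
def F(n=1): return np.mean([m.get_contact_force() for _ in range(n)],0)
E
python3 - <<'E'
from h import *
p=np.array([.590,-.351,.30])
q,j=pick(p,100);print(q,np.round(j,2))
m.move_to(p,q);print(m.get_time(),m.get_position(),m.get_contact_force())
c=wrist("w1")
print(blobs(c["image"],(6,180,120),(16,255,255)))
E
```

```text
[3.12963795 0.27380784 0.        ] [-0.55  0.47  1.44 -0.    1.23  0.84]
3.5667 [ 0.5903752  -0.350256    0.29996486] [0.28696279 1.17609243 0.05195467]
[([282.4, 206.9], [272, 197, 22, 22, 383])]
```

View pics/w1.png

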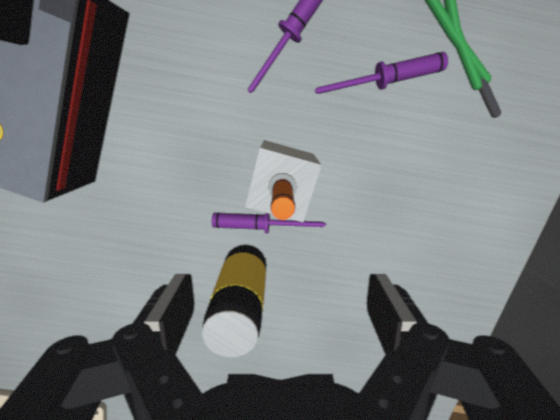

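The wrist view shows the orange top disc at (283,207) in the stand. The purple pins are lying flat on the bench, so they're well below the fingers. The can is at (235,300), clear of the closing line.

Run:
```python
from h import *
c=pickle.load(open("w1.pkl","rb"))
p=atz(c,(283,206.5),.165);print("top",p)
u=c["image"]; 
p[2]=.133
q=m.get_ee_rot()
assert np.linalg.norm(p[:2]-[.59,-.351])<.012
m.servo_line([p[0],p[1],.20],q,.2)
m.servo_line(p,q,.1)
m.command_gripper(0.0,100);print(m.get_width(),m.get_grip_force(),m.get_position(),F())
m.servo_line([p[0],p[1],.16],q,.08);print("F",F(),m.get_width())
g=m.get_position();np.save("home.npy",np.r_[p,q])
m.servo_line([p[0],p[1],.265],q,.15);print("F",F(),m.get_width(),m.get_time())
c=m.camera("side");cv2.imwrite("pics/s1.png",cv2.resize(c["image"][150:350,220:420],(600,600))[:,:,::-1])
wrist("w2")
```

```text
top [ 0.59197576 -0.35294857  0.165     ]
0.019930826829782786 97.3763358592987 [ 0.59210847 -0.35295399  0.1334457 ] [-0.33670376  1.64218597  3.65548451]
F [-0.16350835 -0.34454014 -1.34309377] 0.019915259014833223
F [-0.07963399 -0.28465539 -1.68364947] 0.02011522083775863 7.0417
```

View pics/w2.png

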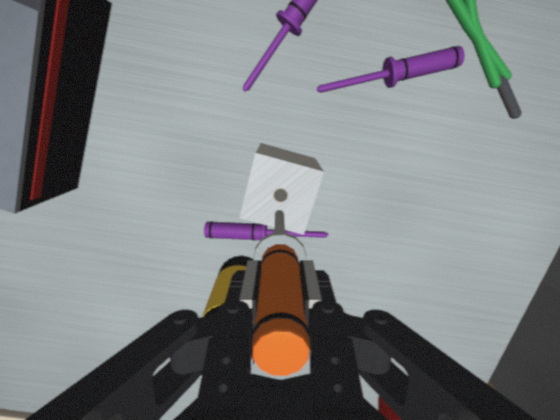

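The pin is held (handle at (280,320), tip near (279,213)) and the empty stand hole shows at (280,195). Now I'll measure the stand mouth and tip tilt, then look at the holes.

Run:
```python
from h import *
c=pickle.load(open("w2.pkl","rb"))
print("mouth",atz(c,(280.5,195),.085),"tip",atz(c,(279.5,213.5),.1366),"tcp",m.get_position())
q=np.load("home.npy")[3:]
h0=np.array([.6014,-.0500]);
q2,j=pick(np.array([.6134,.009,.27]),78.3); print(j)
# view holes
m.move_to([.6016,-.0500,.27],q2)
c=wrist("w3");print(m.get_time(),m.get_position(),F())
print(blobs(c["image"],(20,80,90),(34,255,255),30))
```

```text
mouth [ 0.59026352 -0.35316218  0.085     ] tip [ 0.58847659 -0.35265627  0.1366    ] tcp [ 0.59125435 -0.35254114  0.26331183]
[-0.00472793  0.38824986  1.64223574  0.          1.11110706 -1.37132073]
9.1833 [ 0.60166378 -0.05034086  0.26993055] [-0.14328287 -0.21491223 -1.71084719]
[([14.9, 92.5], [0, 59, 36, 63, 1795]), ([280.0, 196.6], [267, 185, 27, 25, 214]), ([340.9, 196.2], [328, 184, 27, 25, 217]), ([401.9, 196.3], [389, 184, 27, 25, 220])]
```

View pics/w3.png

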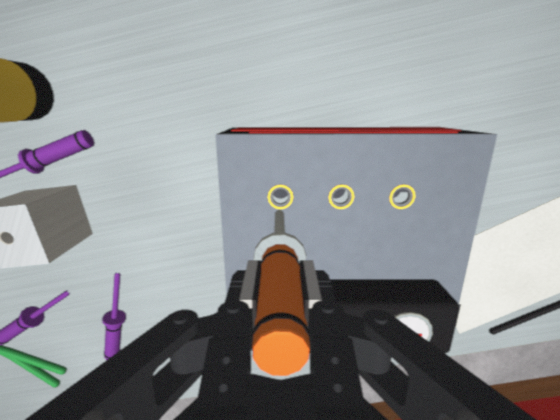

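Hole0 is at (280,197), hole1 at (341,196) and hole2 at (402,196), with the pin tip at (279,212). I'll take hole positions and tip offset from the same camera so any bias cancels.

Run:
```python
from h import *
c=pickle.load(open("w3.pkl","rb"));t=m.get_position();q=m.get_ee_rot()
H=[atz(c,u,.1) for u in((280,196.6),(340.9,196.2),(401.9,196.3))]
tip=atz(c,(279.7,212.5),t[2]-.1284)
off=(tip-t)[:2];np.save("off.npy",R.from_rotvec(q).as_matrix().T@np.r_[off,0])
print(np.round(H,4),tip-t)
np.save("H.npy",H)
p=np.r_[H[0][:2]-off,.245]
m.servo_line(p,q,.15)
m.servo_line(np.r_[p[:2],.236],q,.1)   # tip ~8 mm above the top
c=wrist("w4");s=m.camera("side");print(m.get_time(),F(),m.get_position())
a=cv2.resize(c["image"][140:300,200:360],(400,400));b=cv2.resize(s["image"][120:260,230:370],(400,400))
cv2.imwrite("pics/c4.png",np.hstack([a,b])[:,:,::-1])
```

```text
[[ 0.601  -0.0507  0.1   ]
 [ 0.6128  0.0082  0.1   ]
 [ 0.6252  0.0671  0.1   ]] [ 0.00143001 -0.0011094  -0.1284    ]
9.85 [-0.6908534  -0.19971536 -0.78670004] [ 0.59983685 -0.04964582  0.23646599]
```

View pics/c4.png

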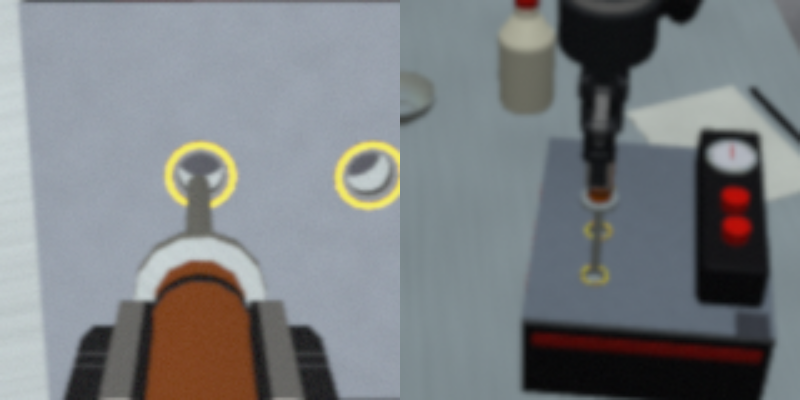

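The tip sits right over hole0 in both views. Next is a force-guarded probe.

```bash
cat >> h.py <<'E'
def probe(xy,q):
    """descend in 1 mm steps; returns 'blind','catch','none'"""
    m.servo_line(np.r_[xy,.236],q,.15);m.hold(.1);f0=F(5)
    log=[];z=.236;zc=None;res='none'
    while z>.178:
        step=.003 if z>.207 else .0008
        z-=step;m.servo_line(np.r_[xy,z],q,.04);m.hold(.06)
        f=F(4)-f0;zz=m.get_position()[2]
        log.append((round(zz*1e3,1),*np.round(f,1)))
        if zc is None and f[2]>1.8: zc=zz
        if zc is None and np.hypot(f[0],f[1])>8: res='jam';break
        d=0 if zc is None else zc-zz
        if f[2]>(9 if d<.007 else 13): res='blind' if d<.007 else 'catch';break
    print(res,zc,m.get_time());print(log);return res
E
python3 - <<'E'
from h import *
H=np.load("H.npy");q=m.get_ee_rot();off=(R.from_rotvec(q).as_matrix()@np.load("off.npy"))[:2]
r=probe(H[0][:2]-off,q)
if r=='catch': wrist("w5")
elif r=='blind': m.servo_line(np.r_[H[0][:2]-off,.240],q,.15)
E
```

```text
blind 0.19740262849532378 17.9083
[(np.float64(232.8), np.float64(-0.4), np.float64(0.2), np.float64(0.2)), (np.float64(229.9), np.float64(-1.2), np.float64(-0.4), np.float64(0.7)), (np.float64(226.9), np.float64(-0.0), np.float64(-0.3), np.float64(-0.3)), (np.float64(223.9), np.float64(-0.2), np.float64(0.5), np.float64(0.0)), (np.float64(220.9), np.float64(-0.3), np.float64(-0.2), np.float64(-0.4)), (np.float64(217.9), np.float64(-0.3), np.float64(0.7), np.float64(-0.1)), (np.float64(214.9), np.float64(-1.4), np.float64(0.1), np.float64(0.9)), (np.float64(211.9), np.float64(-0.9), np.float64(0.0), np.float64(0.9)), (np.float64(208.9), np.float64(-0.7), np.float64(0.2), np.float64(-0.1)), (np.float64(205.9), np.float64(-0.4), np.float64(-0.6), np.float64(-0.3)), (np.float64(205.2), np.float64(-1.6), np.float64(0.4), np.float64(0.6)), (np.float64(204.4), np.float64(-1.2), np.float64(-0.4), np.float64(-0.6)), (np.float64(203.6), np.float64(-1.0), np.float64(0.6), np.float64(1.3)), (np.float64(202.8), np.float64(-0.1), np.float64(-0.1), np.float64(0.5)), (np.float64(202.0), np.float64(0.0), np.float64(-0.4), np.float64(-0.5)), (np.float64(201.2), np.float64(-0.7), np.float64(-0.5), np.float64(0.6)), (np.float64(200.3), np.float64(-0.9), np.float64(-0.1), np.float64(-0.6)), (np.float64(199.5), np.float64(-0.7), np.float64(0.4), np.float64(1.3)), (np.float64(198.8), np.float64(-0.8), np.float64(0.2), np.float64(0.4)), (np.float64(198.1), np.float64(-0.4), np.float64(-0.2), np.float64(1.0)), (np.float64(197.4), np.float64(-0.3), np.float64(0.1), np.float64(3.1)), (np.float64(196.7), np.float64(-1.1), np.float64(-0.7), np.float64(4.6)), (np.float64(196.0), np.float64(-1.4), np.float64(-1.1), np.float64(6.6)), (np.float64(195.4), np.float64(-2.0), np.float64(-0.6), np.float64(8.1)), (np.float64(194.9), np.float64(-2.2), np.float64(-1.1), np.float64(10.4))]
```

Hole0 is clearly a stiff buffer: 10 N after 3 mm, stopped well short of forcing it. On to hole1, starting the fine steps closer to the pad.

```bash
sed -i 's/step=.003 if z>.207 else .0008/step=.011 if z>.205 else .001/' h.py
python3 - <<'E'
from h import *
H=np.load("H.npy");q=m.get_ee_rot();off=(R.from_rotvec(q).as_matrix()@np.load("off.npy"))[:2]
for i in(1,2):
    x=H[i][:2]-off
    m.servo_line(np.r_[x,.242],q,.15)
    r=probe(x,q);print(i,r)
    if r!='blind': wrist("w5");break
    m.servo_line(np.r_[x,.240],q,.15)
E
```

```text
blind 0.19726708924337316 23.1833
[(np.float64(224.9), np.float64(0.4), np.float64(0.1), np.float64(0.2)), (np.float64(213.9), np.float64(0.2), np.float64(1.0), np.float64(-0.1)), (np.float64(202.9), np.float64(-0.5), np.float64(0.3), np.float64(1.2)), (np.float64(202.1), np.float64(-1.0), np.float64(1.5), np.float64(1.5)), (np.float64(201.0), np.float64(-1.1), np.float64(2.1), np.float64(0.9)), (np.float64(199.9), np.float64(-0.7), np.float64(-0.7), np.float64(-1.1)), (np.float64(199.0), np.float64(-0.6), np.float64(0.9), np.float64(1.3)), (np.float64(198.1), np.float64(-1.4), np.float64(1.3), np.float64(1.7)), (np.float64(197.3), np.float64(-0.3), np.float64(1.3), np.float64(4.4)), (np.float64(196.3), np.float64(-1.5), np.float64(1.2), np.float64(5.3)), (np.float64(195.6), np.float64(-1.5), np.float64(1.6), np.float64(9.3))]
1 blind
catch 0.19818443640365963 32.7667
[(np.float64(224.9), np.float64(0.1), np.float64(-1.7), np.float64(-0.8)), (np.float64(213.9), np.float64(1.2), np.float64(0.0), np.float64(0.7)), (np.float64(202.9), np.float64(0.4), np.float64(-0.7), np.float64(0.2)),
[... 934 characters left out ...]
4(-3.3), np.float64(7.4)), (np.float64(189.4), np.float64(-0.5), np.float64(-3.3), np.float64(6.4)), (np.float64(188.3), np.float64(-0.3), np.float64(-3.3), np.float64(6.4)), (np.float64(186.9), np.float64(0.1), np.float64(-4.9), np.float64(4.4)), (np.float64(185.9), np.float64(0.0), np.float64(-4.1), np.float64(4.3)), (np.float64(185.0), np.float64(-0.2), np.float64(-5.7), np.float64(3.9)), (np.float64(184.0), np.float64(-0.0), np.float64(-5.0), np.float64(4.5)), (np.float64(183.5), np.float64(-1.6), np.float64(-3.9), np.float64(8.2)), (np.float64(183.2), np.float64(-2.0), np.float64(-4.4), np.float64(12.1)), (np.float64(182.9), np.float64(-2.2), np.float64(-3.7), np.float64(15.4))]
2 catch
```

View pics/w5.png

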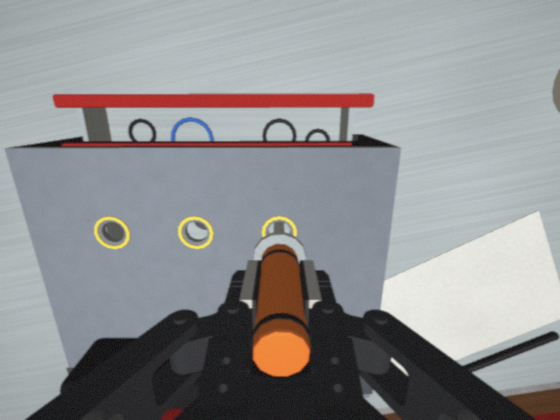

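The tray has sprung out: red panel at rows 94–107, compartment open at rows 108–143, tip still in hole2. I'll use the pin to hook the panel from inside and draw the tray.

Run:
```python
from h import *
c=pickle.load(open("w5.pkl","rb"));H=np.load("H.npy");q=m.get_ee_rot();off=(R.from_rotvec(q).as_matrix()@np.load("off.npy"))[:2]
uy=(H[2]-H[0])[:2];uy/=np.linalg.norm(uy);ux=np.array([uy[1],-uy[0]])
C=H.mean(0)[:2]+.05*ux+.01*uy
for n,u,z in(("inner",(214,107),.055),("outer",(214,95),.055),("fascia",(214,147),.1),("h2",(279,231),.1)):
    d=atz(c,u,z)[:2]-C;print(n,d@ux,d@uy)
P=lambda x,y,z:np.r_[C+x*ux+y*uy-off,z]
p=m.get_position()
m.servo_line(np.r_[p[:2],.242],q,.15);m.hold(.05)
print("F",F(5),m.get_width(),m.get_time())
m.servo_line(P(-.123,.005,.242),q,.2)
w=wrist("w6");s=m.camera("side")
a=cv2.resize(w["image"][100:300,180:380],(400,400));b=cv2.resize(s["image"][120:260,210:350],(400,400))
cv2.imwrite("pics/c6.png",np.hstack([a,b])[:,:,::-1])
```

```text
inner -0.13487072032105257 0.00024975172719579814
outer -0.14347043624594447 0.0008838016788912946
fascia -0.11026810803052983 0.007559199802720529
h2 -0.050590735752519767 0.049923070350480145
F [-0.61576041  0.39023933 -1.10658101] 0.020106591228905627 33.425
```

View pics/c6.png

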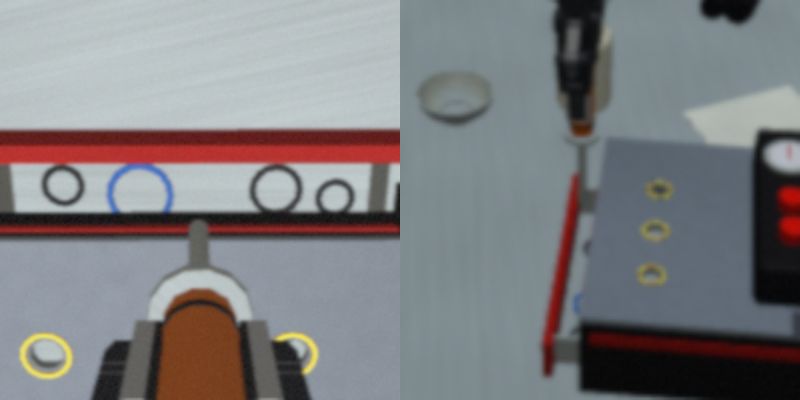

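The tip at (279,211) projects to unit x = -123 mm, inside the -110 to -135 mm opening; it only looks over the fascia because of parallax. Descending with a force guard, then pulling.

Run:
```python
from h import *
H=np.load("H.npy");q=m.get_ee_rot();off=(R.from_rotvec(q).as_matrix()@np.load("off.npy"))[:2]
uy=(H[2]-H[0])[:2];uy/=np.linalg.norm(uy);ux=np.array([uy[1],-uy[0]])
C=H.mean(0)[:2]+.05*ux+.01*uy
P=lambda x,y,z:np.r_[C+x*ux+y*uy-off,z]
f0=F(5)
for z in np.r_[.22,.20,.185,.175,.168,.163]:
    m.servo_line(P(-.123,.005,z),q,.1)
    f=F(3)-f0
    if abs(f).max()>6: print("contact",z,f);raise SystemExit
print("down",m.get_time(),f)
x=-.123
while x>-.184:
    x-=.006 if x>-.164 else .003
    m.servo_line(P(x,.005,.163),q,.05)
    f=(F(4)-f0)[:2]@ux;print(round(x,3),round(f,1),end="; ")
    if f>11: break
m.hold(.2);w=wrist("w7");s=m.camera("side");print(m.get_time(),(F(5)-f0)[:2]@ux)
a=cv2.resize(w["image"][0:400,80:480],(400,400));b=cv2.resize(s["image"][120:260,210:350],(400,400))
cv2.imwrite("pics/c7.png",np.hstack([a,b])[:,:,::-1])
```

```text
down 35.875 [ 0.09717655 -0.49209063 -1.59219307]
-0.129 -0.0; -0.135 0.5; -0.141 -0.7; -0.147 -0.7; -0.153 -1.1; -0.159 -0.5; -0.165 -0.1; -0.168 -0.1; -0.171 -0.2; -0.174 4.8; -0.177 8.2; -0.18 5.1; -0.183 9.7; -0.186 5.1; 39.7917 4.973215863080026
```

View pics/c7.png

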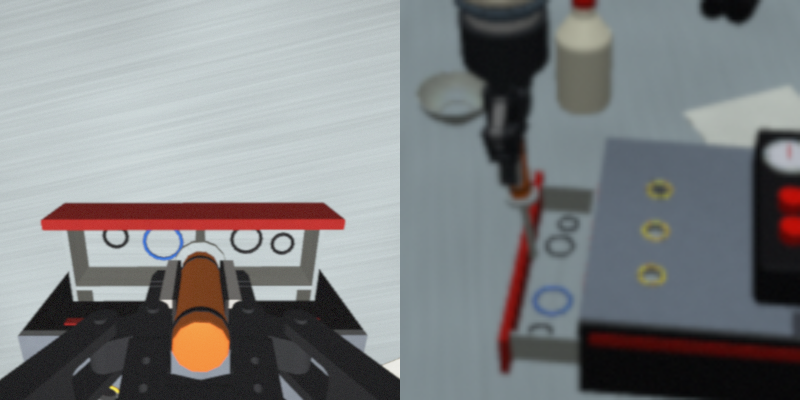

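The force rise at -174 mm matches the stop, and the tray looks fully out. The extra 12 mm of travel must have tilted the pin a little in the grip. I'll back off, lift and measure it.

Run:
```python
from h import *
H=np.load("H.npy");q=m.get_ee_rot();off=(R.from_rotvec(q).as_matrix()@np.load("off.npy"))[:2]
uy=(H[2]-H[0])[:2];uy/=np.linalg.norm(uy);ux=np.array([uy[1],-uy[0]])
C=H.mean(0)[:2]+.05*ux+.01*uy
P=lambda x,y,z:np.r_[C+x*ux+y*uy-off,z]
m.servo_line(P(-.173,.005,.163),q,.1)
m.servo_line(P(-.173,.005,.262),q,.15)
c=wrist("w8");print(m.get_time(),F(3),m.get_width())
cv2.imwrite("pics/w8.png",c["image"][:,:,::-1])
```

```text
40.9333 [ 0.45250161 -0.40263823 -1.07466704] 0.019594770053923342
```

View pics/w8.png

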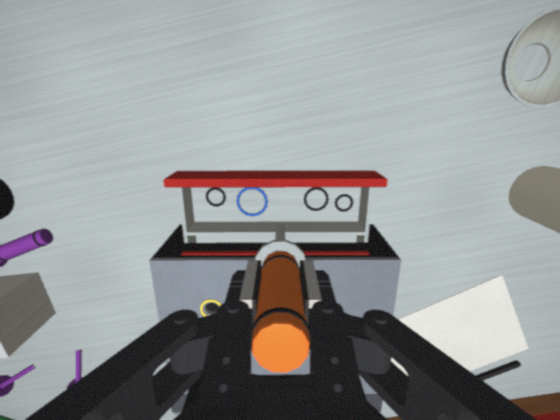

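The tray is at its stop, with the panel at rows 171–186. The tip has moved to about row 228, against 213 before. Next I'll quantify the tilt and the panel position.

```bash
cat >> h.py <<'E'
def tilt(c,uv):
    """pin tilt about tool y (rad) about grasp point, from tip pixel"""
    from scipy.optimize import brentq
    Mi=np.linalg.inv(c["mount"])
    def row(t):
        p=Mi@np.array([.1284*np.sin(t),0,.003+.1254*np.cos(t),1]);return c["fy"]*p[1]/p[2]+c["cy"]-uv[1]
    return brentq(row,-.4,.4)
E
python3 - <<'E'
from h import *
c=pickle.load(open("w8.pkl","rb"));H=np.load("H.npy")
uy=(H[2]-H[0])[:2];uy/=np.linalg.norm(uy);ux=np.array([uy[1],-uy[0]]);C=H.mean(0)[:2]+.05*ux+.01*uy
for u in((276,186),(276,171)):print((atz(c,u,.055)[:2]-C)@ux)
print([tuple(int(v) for v in c["image"][r,280]) for r in range(214,246,2)])
print([tuple(int(v) for v in c["image"][r,270]) for r in range(214,246,2)])
for r in(213,224,226,228):print(r,tilt(c,(280,r)))
j,p,q=m.get_joint_positions(),m.get_position(),m.get_ee_rot();print(np.round(j,2),"tool x",R.from_rotvec(q).as_matrix()[:,0])
E
```

```text
-0.1764860900074543
-0.19314448893828978
[(185, 193, 194), (186, 194, 196), (184, 193, 193), (173, 182, 182), (108, 112, 106), (93, 91, 89), (88, 87, 83), (91, 93, 88), (90, 91, 86), (94, 94, 88), (90, 90, 85), (90, 89, 86), (94, 94, 89), (97, 98, 92), (173, 182, 182), (187, 195, 198)]
[(184, 194, 195), (182, 190, 192), (184, 192, 194), (172, 181, 182), (109, 111, 107), (98, 97, 91), (96, 96, 90), (97, 96, 90), (98, 98, 93), (157, 162, 161), (182, 192, 192), (184, 192, 193), (183, 193, 194), (172, 179, 181), (120, 121, 120), (177, 185, 186)]
213 -0.0164384472440424
224 -0.09412935337411128
226 -0.1082304194279429
228 -0.12232147865693913
[ 0.07  0.22  1.91  0.    1.01 -1.29] tool x [-0.97905214  0.20355578 -0.00468621]
```

Panel inner edge at -176 mm means the tray is at about 75 mm, its stop. I'll go to the stand with the tool tilted to stand the pin upright, and measure tip and mouth in one image.

Run:
```python
from h import *
q0=R.from_rotvec(m.get_ee_rot());g=np.array([.5908,-.3525,.259])
q=(q0*R.from_euler('y',.11));t=g-q.as_matrix()@[0,0,.003]
m.move_to(t,q.as_rotvec());m.hold(.1)
c=wrist("w9");print(m.get_time(),m.get_position(),F(3),m.get_width())
cv2.imwrite("pics/c9.png",cv2.resize(c["image"][120:300,190:370],(600,600),interpolation=cv2.INTER_CUBIC)[:,:,::-1])
```

```text
42.6083 [ 0.59156078 -0.35117632  0.26233871] [-0.81503123  0.91227533 -1.17324641] 0.020184458430144128
```

View pics/c9.png

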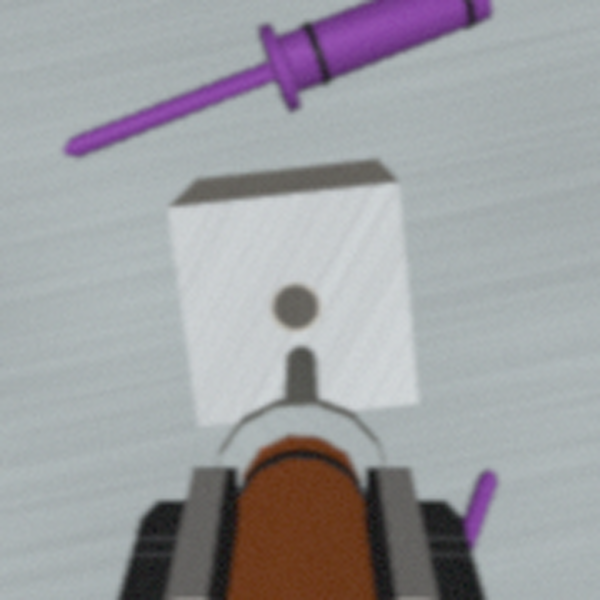

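The tip is at crop (301,350) and the mouth at (296,306). I'll compute the relative correction, then insert with a force guard.

Run:
```python
from h import *
c=pickle.load(open("w9.pkl","rb"))
t=m.get_position();q=R.from_rotvec(m.get_ee_rot())
g=t+q.as_matrix()@[0,0,.003]
tip=atz(c,(280.3,225),g[2]-.1253);mo=atz(c,(278.8,211.8),.085)
qn=q*R.from_euler('y',-.025)
v=qn.apply(q.inv().apply(tip-g))
gn=np.r_[mo[:2]-v[:2],g[2]]
print("tip",tip,"mouth",mo,"v",v,"g",g,"gn",gn)
assert np.linalg.norm(gn[:2]-g[:2])<.01
T=lambda z:np.r_[gn[:2],z]-qn.as_matrix()@[0,0,.003]
m.servo_line(T(.222),qn.as_rotvec(),.1);m.hold(.1);f0=F(5)   # tip ~12 mm above mouth
for z in np.arange(.216,.1285,-.004):
    m.servo_line(T(z),None,.06);m.hold(.03);f=F(3)-f0
    if f[2]>6 or np.hypot(f[0],f[1])>9: print("stop",z,f);break
print(z,f,m.get_time(),m.get_position())
c=wrist("w10");s=m.camera("side")
a=cv2.resize(c["image"][100:300,180:380],(400,400));b=cv2.resize(s["image"][240:380,240:380],(400,400))
cv2.imwrite("pics/c10.png",np.hstack([a,b])[:,:,::-1])
```

```text
tip [ 0.59094043 -0.35102467  0.13405523] mouth [ 0.59016651 -0.3523019   0.085     ] v [ 0.00275455 -0.00054825 -0.12526894] g [ 0.5912537  -0.35110856  0.25935523] gn [ 0.58741195 -0.35175365  0.25935523]
0.13199999999999992 [-0.17936745 -0.70642363 -0.13658618] 49.4667 [ 0.58751113 -0.35175325  0.13473806]
```

The pin went in with no side force, and 2–3 mm remain. I'll lower to contact, release and retreat.

Run:
```python
from h import *
p=m.get_position();f0=F(5)
for k in range(1,7):
    m.servo_line(p-[0,0,.001*k],None,.05);m.hold(.05);f=(F(4)-f0)
    if f[2]>4:break
print(k,f)
m.command_gripper(.06);m.hold(.2)
p=m.get_position();m.servo_line(p+[0,0,.16],None,.15);m.hold(.2)
print(m.get_time(),m.get_width(),F(3))
c=wrist("w11");s=m.camera("side")
a=cv2.resize(c["image"][60:360,130:430],(400,400));b=cv2.resize(s["image"][150:390,210:410],(400,480))[:400]
cv2.imwrite("pics/c11.png",np.hstack([a,b])[:,:,::-1])
print(blobs(c["image"],(6,180,120),(16,255,255)),m.get_position())
for b_ in blobs(s["image"],(6,180,120),(16,255,255)): print(b_, atz(s,b_[0],.165))
```

```text
2 [-2.16707098  0.64126159  5.52366306]
52.25 0.05975432184900825 [-0.04896291  0.34783178 -0.71418406]
[([279.5, 224.5], [269, 214, 22, 23, 397])] [ 0.58754469 -0.35173013  0.29233097]
([315.7, 303.9], [311, 300, 10, 9, 74]) [ 0.58921702 -0.35509115  0.165     ]
```

View pics/c11.png

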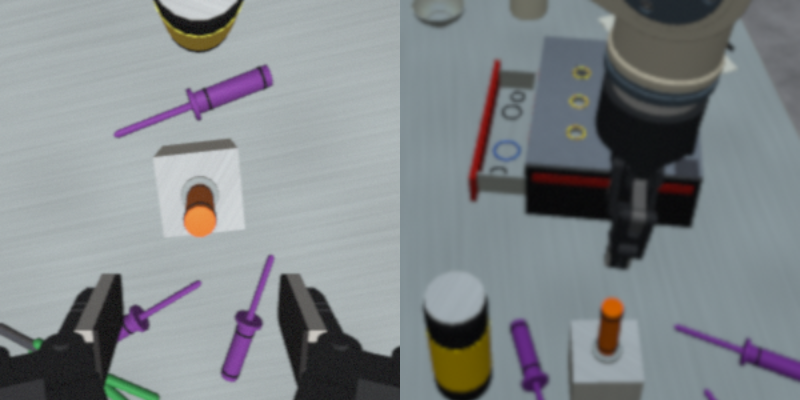

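The pin is home: its collar is on the block and the handle top sits at the same side-view pixel (315.7,303.9) as at the start. The tray is fully out, the bystanders haven't moved and the arm is clear, so I'm handing in.

```bash
python3 -c "
from rig import manip as m
print(m.sign_off(),m.get_time())"
```

```text
the job is handed in; nothing more can be done
the job is handed in; nothing more can be done
```

I handed the job in, with no verdict returned: the catch was under hole2, the tray is out to its stop, the pin is back in its stand, the blind buffers saw only about 10 N each, and the can, flask and dish were not touched; about 52 of the 72 s were used.

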